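# Press the lid home on a paint tin and keep it pressed for clipping

### The job

Close the small paint tin with the bench lid press: stand the tin upright in the ring of the press's slide-out carrier, push the carrier all the way in under the press plate, then bring the lever handle down until the plate has pressed the springy lid fully home in the tin. Finish while still holding the lever down with the lid home, so that I can fit the lid clips; press firmly but do not lean on it, as the tin buckles under a heavy push. Leave the other things on the table where they are.

Things in the scene. Friction and masses are not known exactly. Their poses are not given: they have to be found in the camera images.
- tin: The small tin to be closed: upright steel cylinder with a paper label, 62 mm in diameter, 70 mm high to its rim, about 0.26 kg; the only tin whose lid stands proud (5 mm above where it belongs). Origin at the centre of its underside, z up along its axis. Starts standing on the table.
- lid (a joint): How far the tin's lid (48 mm in diameter, inside the rim) is pressed in, m: 0 = proud, its top 76 mm above the tin's underside; 0.005 = fully home against its stop, its top 71 mm above the underside. A stiff gasket pushes it back up whenever it is let go: it takes 4 N to start it and 16 N to hold it home.
- press: The lid press, bolted down: green cast base 170 mm (its x) by 270 mm (its y, -80 to +190 mm), 14 mm thick; two-cheek column 164 mm high at y = +130 mm. Origin on the table below the middle of the pressing position; x points away from the open front where the carrier comes out, y to the column. Place and yaw differ from run to run.
- carrier (a joint): The steel carrier that slides along the press's x between guide rails: m pulled out toward the press's -x; 0 = fully in, against the stop, with the ring under the plate; 0.118 = fully out. Starts 0.10 to 0.115 out; moves with about 1.5 N of friction and stays where it is left.
- nest (a point): Middle of the carrier's floor inside the ring, where the tin's underside centre belongs; 24 mm above the table. Frame parallel to the press's. The aluminium ring round it has an inner diameter of 69 mm and rises 13 mm above this floor, its mouth flared outward (81 mm over all).
- carrier_knob (a point): Grip point of the carrier's black upright knob, 26 mm in diameter, on the carrier's front tongue 90 mm ahead (press -x) of the ring's centre; this point is 50 mm above the table, the knob spans heights 36 to 62 mm on a thin neck; the tongue's top is 24 mm above the table.
- lever (a joint): Lever angle, rad: 0 = sprung up at rest (arm 0.45 rad above level), grows as the handle goes down; 0.56 = its stop. Hinge axis: the press's x through y = +0.130, z = +0.137 m of the press frame; the arm runs from there toward press -y. With the tin under it the plate meets the proud lid at about 0.43; lid home at about 0.465. A spring lifts it when let go.
- handle (a point): Middle of the lever's round black rubber grip, 26 mm in diameter and 112 mm long, lying along the arm (toward press -y, rising 0.45 rad outward at rest); 265 mm from the hinge axis; 252 mm above the table at rest, about 133 mm with the lid home. It takes about 2 N down at rest, 4 to 5 N just above the lid, about 13 N with the lid home.
- plate: The aluminium pressure plate, a disc 56 mm in diameter and 10 mm thick that hangs level from a swivel under the lever arm, 130 mm from the hinge. Origin on the swivel pin, its flat lower face 40 mm below; that face is 154 mm above the table at rest.
- tall_tin: Bystander: closed tin 62 mm in diameter, 112 mm high; origin at the centre of its underside.
- wide_tin: Bystander: closed tin 92 mm in diameter, 88 mm high; origin at the centre of its underside.
- brush: Bystander: flat paint brush 170 mm long lying on the table; origin at its middle on the table.
- clip_dish: Bystander: open grey dish 85 by 65 mm, 22 mm high, with lid clips in it; origin at the centre of its underside.
- tape: Bystander: roll of masking tape lying flat, 104 mm in diameter, 24 mm high; origin at the centre of its underside.
- sanding_block: Bystander: cork sanding block 105 by 62 by 30 mm; origin at the centre of its underside.
- spray_can: Bystander: upright spray can 65 mm in diameter, 200 mm high; origin at the centre of its underside.
Mind the look-alikes: they are no part of the job. Leave any green look-alike of the tin alone.

How it is judged:
By the outcome, as a careful person would: the job done as asked, in the order asked, and still so for the second after the job is handed in, while the arm keeps its last pose, push and grip.
It also fails if it takes over 72 s, if anything falls off the work surface, if the arm or the gripper's body presses on something with over 40 N, if the wrist force passes 120 N, or if a joint passes its speed limit or range.

### The arm

A 6-joint arm with a two-finger parallel gripper is mounted at the origin on the work surface. World frame = base frame: x ahead of the robot, y to its left, z up, the work surface at z = 0. Lengths are in m, angles in rad, forces in N, time in s.
With the tool pointing down it reaches from about 0.3 to 0.825 m from the base axis. Payload 5.4 kg.
Tool frame: the origin (TCP) lies on the mounting face of the last link; the fingertips stand 190 mm ahead of it and the grasp point (between the pads) lies 171 mm ahead of it; z points along the fingers, y is the line along which they close (so a half turn about z gives the same grasp; the last joint's range is limited). The gripper opens to 92 mm and grips with 3 to 60 N. Pads are 20 mm wide; open, the fingers measure 128 mm over their backs; the gripper's body (75 mm by 189 mm) begins 69 mm behind the grasp point.
Start: joints at [-1.545, 0.158, 1.597, -0, 1.386, -0.21], TCP at [0.134, -0.559, 0.405] pointing down, gripper open.
Joint ranges: [-2.91, 2.91], [-0.94, 2.29], [0.18, 2.7], [-1.29, 4.43], [0.17, 2.64], [-3, 3]. Speed limits (rad/s): [2.57, 2.57, 3.14, 3.14, 3.14, 3.14].

### API

Orientations are given as a unit quaternion [w, x, y, z].
In Python, from bench import r gives the robot as it stands.
- The arm moves only by the tool jog_arm, never from a script. Its argument "motion" is a list of rows, each a list of 4 numbers: the shift along the tool's x, y, z in mm, then the turn about the tool's z in rad. In form: [[x, y, z, spin], ...]. A call has 1 to 20 rows; each row shifts and turns the commanded pose from where the row before left it, along the tool's axes as they then stand; what a row does not reach is not made up. A row lasts 1/10 s, in which the tool goes at most 50 mm and 8.59 degrees, less where a joint would pass 70% of its speed; a pose out of reach is approached as far as the arm can. A call is refused whole if a number of a shift passes 50 or a number of a turn 0.15, either way. A call with a gripper value outside its range is refused whole. "gripper" is the finger opening in mm, from 0 to 91.9, set as the call begins (left out, the last holds). The fingers move at their own pace and stop on an object; the grip force is fixed at half the most. Time passes only in rows, so rows that do not move let the fingers close. It gives the time, the measured TCP pose, the force, the opening and the grip force at its end, in the units of the state.
- r.sense(): the state, without advancing time (a new reading comes with each control period).
- r.snapshot(name): name is "scene" or "top"; returns the picture (400x640x3 uint8, red, green, blue); there is no depth.
- r.camera_model(name): a dict with "fx", "fy", "cx", "cy" (pixels), "R" (3x3) and "t" (3): a world point X has camera coordinates R X + t. Camera axes: x right, y down, z forward; pixel columns grow to the right and rows downward; lengths in m; the calibration is good to about 2 mm. A picture is of the moment at which its call begins. camera_model takes no time and is no camera call.
- r.job_done(): hands the job in; it is judged then, once.
The state is a dict: "t": time; "qpos": joint angles; "joint_velocities": joint speeds; "effort": joint torques, N m; "position": TCP position; "eef_rot": TCP orientation; "wrist_force": force on the tool from outside, world axes, zero at the start; "moment": the same for the moment, N m; "gripper_width": finger opening in m; "grasp_force": force on a finger pad.
Only numpy, scipy, OpenCV 4.12 (cv2) and the standard library are available. Lean on these libraries where they do the work, as an engineer would, in place of code of your own. Each camera call takes 0.05 s, during which the arm holds its last target. There are 200 camera calls.

## Working session

There is one attempt and no reset: what is moved stays moved. The work goes in short steps, Python scripts to look and compute and a tool call to move; the robot and the scene stay as the last step left them, time stands still between calls to the robot, and variables do not carry over. Pictures are saved under pics/ and viewed, at most 10 in all, crops included, and the job is handed in when it is done.

Besides the shell and the picture viewer there is one more tool, called after "Emit:" as a command line: name --pt "numbers of a row" for each row, then --argument value for the rest. jog_arm: Moves the arm, as the interface text tells. Its arguments: {"type":"object","properties":{"motion":{"type":"array","items":{"type":"array","items":{"type":"number"}}},"gripper":{"type":"number"}},"required":["motion"]}

```bash
mkdir -p pics; ls
python3 - <<'E'
from bench import r
import cv2,numpy as np
for n in("scene","top"):
    cv2.imwrite(f"pics/{n}0.png",r.snapshot(n)[:,:,::-1])
    m=r.camera_model(n);print(n,m["fx"],m["fy"],m["cx"],m["cy"],np.round(m["R"],3).tolist(),np.round(m["t"],3), np.round(-np.array(m["R"]).T@m["t"],3))
s=r.sense();print(s)
E
```

```text
pics
scene 398.25360179647885 398.25360179647885 319.9493457925722 192.78741023382224 [[-0.547, 0.837, 0.011], [0.457, 0.31, -0.833], [-0.701, -0.451, -0.552]] [ 0.242 -0.086  1.714] [1.373 0.596 0.873]
top 450.7806965459371 450.7806965459371 320.12805733506065 196.0419823120209 [[0.013, -1.0, -0.02], [-0.993, -0.011, -0.115], [0.114, 0.021, -0.993]] [0.022 0.499 1.523] [ 0.321 -0.005  1.57 ]
{'t': 0.1, 'qpos': array([-1.54505108e+00,  1.59011139e-01,  1.59808544e+00, -1.01235531e-05,
        1.38619884e+00, -2.10111064e-01]), 'joint_velocities': array([-0.00102605, -0.00115796, -0.00142405,  0.00123367, -0.0004613 ,
       -0.00025041]), 'effort': array([ 2.24933876e-05, -3.86502779e+01, -3.22960246e+01,  7.03460095e-02,
        3.40339914e-02, -4.82034363e-05]), 'position': array([ 0.13432906, -0.55883884,  0.40381344]), 'eef_rot': array([-8.48225879e-04,  9.93054060e-01,  1.17655892e-01,  7.34179683e-05]), 'wrist_force': array([ 0.53722359, -0.06105731, -0.17964149]), 'moment': array([0.03201168, 0.02294687, 0.04719267]), 'grasp_force': 0.0, 'gripper_width': 0.09174152263465378}
```

View pics/scene0.png

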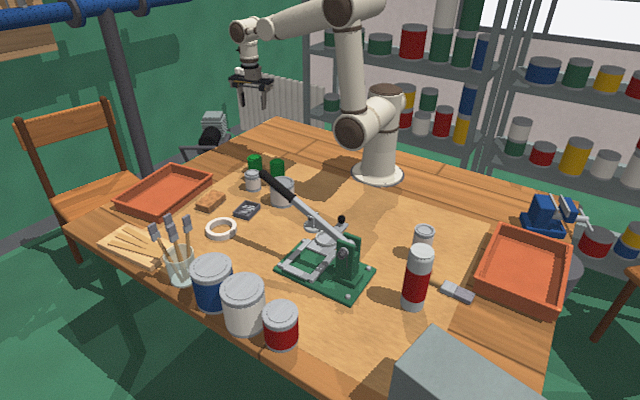

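View pics/top0.png

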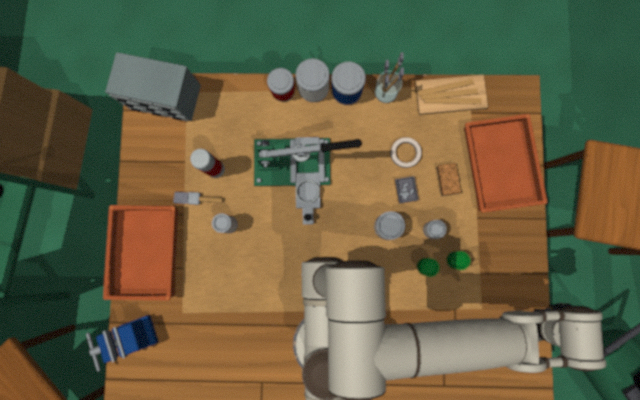

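The scene view shows the press in the middle, with candidate tins at about (424,237) and (252,180). In the top view they sit at (224,223) and (435,229), with the knob at (308,217) and the handle at (345,145). I'll zoom in.

Run:
```python
import cv2,numpy as np
s=cv2.imread("pics/scene0.png");t=cv2.imread("pics/top0.png")
f=lambda im,x,y,w,h,W,H:cv2.resize(im[y:y+h,x:x+w],(W,H),interpolation=cv2.INTER_CUBIC)
a=np.hstack([f(s,232,145,70,65,267,248),f(s,395,215,70,65,267,248),f(t,195,195,70,65,266,248)])
b=np.hstack([f(t,240,125,130,110,400,338),f(s,250,165,140,140*338//400,400,338)])
cv2.imwrite("pics/zoom.png",np.vstack([a,b]))
```

```text
(no output)
```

View pics/zoom.png

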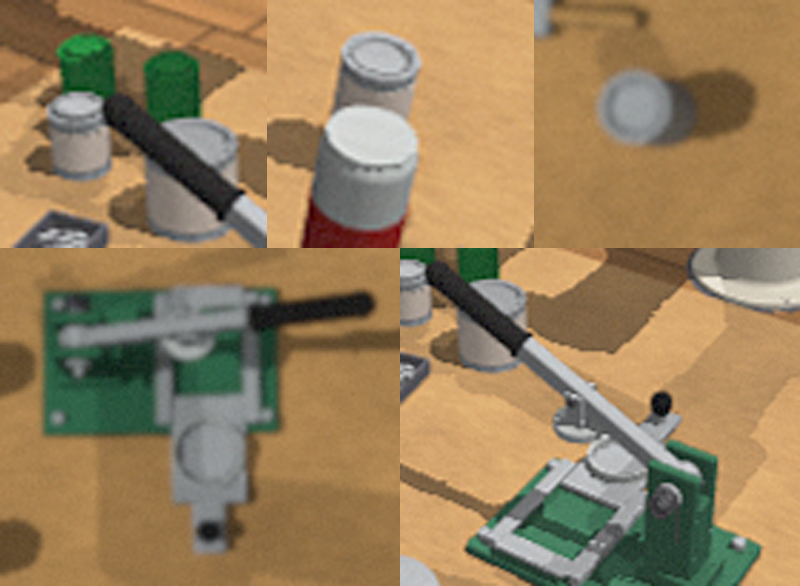

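```bash
cat > h.py <<'E'
import numpy as np,cv2
from bench import r
def ray(n,uv):
    m=r.camera_model(n);R=np.array(m["R"]);d=R.T@[(uv[0]-m["cx"])/m["fx"],(uv[1]-m["cy"])/m["fy"],1]
    return -R.T@np.array(m["t"]),d
def at(n,uv,z):
    c,d=ray(n,uv);return c+d*(z-c[2])/d[2]
def tri(a,b):
    c1,d1=ray("top",a);c2,d2=ray("scene",b)
    s=np.linalg.lstsq(np.c_[d1,-d2],c2-c1,rcond=None)[0]
    p,q=c1+d1*s[0],c2+d2*s[1];return (p+q)/2,np.linalg.norm(p-q)
def px(n,X):
    m=r.camera_model(n);c=np.array(m["R"])@X+m["t"];return c[:2]/c[2]*m["fx"]+[m["cx"],m["cy"]]
def blobs(im,mask,x,y,w,h):
    k=np.zeros(mask.shape,np.uint8);k[y:y+h,x:x+w]=mask[y:y+h,x:x+w]
    cs,_=cv2.findContours(k,cv2.RETR_EXTERNAL,cv2.CHAIN_APPROX_NONE)
    return sorted(cs,key=cv2.contourArea)[::-1]
E
python3 - <<'E'
from h import *
t=cv2.imread("pics/top0.png");s=cv2.imread("pics/scene0.png")
hs=cv2.cvtColor(t,cv2.COLOR_BGR2HSV)
gray=((hs[...,1]<60)&(hs[...,2]>95)).astype(np.uint8)
for nm,(x,y,w,h) in dict(tin=(415,210,40,40),tall=(205,205,40,40)).items():
    c=blobs(t,gray,x,y,w,h)[0];(u,v),R=cv2.minEnclosingCircle(c);M=cv2.moments(c)
    print(nm,(u,v),R,(M["m10"]/M["m00"],M["m01"]/M["m00"]),at("top",(u,v),.07),at("top",(u,v),.112))
print(tri((435,229),(252.2,171.8)),tri((224,223),(424.5,231)))
g=((hs[...,0]>50)&(hs[...,0]<90)&(hs[...,1]>90)).astype(np.uint8)
g=cv2.morphologyEx(g,cv2.MORPH_CLOSE,np.ones((3,3)))
c=blobs(t,g,245,130,95,65);c=np.vstack([k for k in c if cv2.contourArea(k)>30]);rect=cv2.minAreaRect(c)
print("base",rect)
P=np.array([at("top",p,.014) for p in cv2.boxPoints(rect)]);print(P.round(3).tolist(),[np.linalg.norm(P[i]-P[i-1]).round(3) for i in range(4)])
blk=(hs[...,2]<50).astype(np.uint8)
for nm,(x,y,w,h) in dict(knob=(298,208,22,16),handle=(316,135,50,22)).items():
    for c in blobs(t,blk,x,y,w,h)[:2]:
        (u,v),R=cv2.minEnclosingCircle(c);print(nm,u,v,R,cv2.minAreaRect(c),at("top",(u,v),.058 if nm=="knob" else .252))
# grid zoom
im=cv2.resize(t[125:235,240:370],None,fx=5,fy=5,interpolation=cv2.INTER_CUBIC)
for i in range(0,130,10):cv2.putText(im,str(240+i),(i*5,8),0,.3,(255,255,255));cv2.line(im,(i*5,0),(i*5,550),(255,255,255) if i%50==0 else (120,120,120),1)
for i in range(0,110,10):cv2.putText(im,str(125+i),(0,i*5+4),0,.3,(255,255,255));cv2.line(im,(0,i*5),(650,i*5),(120,120,120),1)
cv2.imwrite("pics/z2.png",im)
E
```

```text
tin (434.9090881347656, 229.5) 11.191987037658691 (434.9319842608207, 228.62507026419334) [ 0.38709964 -0.35409131  0.07      ] [ 0.38525951 -0.34431513  0.112     ]
tall (221.82000732421875, 223.10000610351562) 10.29778003692627 (221.32545454545453, 222.76060606060605) [0.39962038 0.35437115 0.07      ] [0.39742976 0.34431606 0.112     ]
(array([ 0.38846632, -0.35270012,  0.07772142]), np.float64(0.00019852407496731618)) (array([0.39618944, 0.34513569, 0.10209611]), np.float64(0.011779715757744624))
base ((292.0, 162.0), (44.0, 74.0), 90.0)
[[0.698, 0.261, 0.014], [0.7, -0.001, 0.014], [0.543, -0.002, 0.014], [0.541, 0.256, 0.014]] [np.float64(0.157), np.float64(0.262), np.float64(0.157), np.float64(0.259)]
knob 307.5 216.5 2.9155757427215576 ((307.5, 217.0), (4.0, 5.0), 90.0) [0.42594944 0.06873784 0.058     ]
handle 340.5 145.5 19.81171226501465 ((340.4459228515625, 145.17567443847656), (8.38434886932373, 39.620155334472656), 80.53767395019531) [ 0.6256048  -0.03563636  0.252     ]
```

View pics/z2.png

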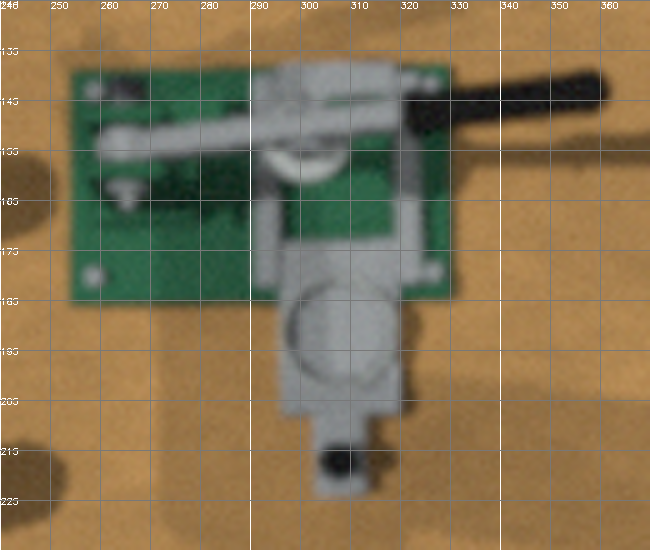

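The base corners are at about (254.5,138), (330,138), (331,184.5) and (254.5,185). The ring centre is at (308.5,191.5) and the knob at (308,216.5).

Run:
```python
from h import *
C=[(254.5,138),(330.2,138),(330.7,184.8),(254.3,185)]
P=np.array([at("top",p,.014) for p in C]);print(P.round(4).tolist())
for i,j in((1,0),(2,3),(2,1),(3,0)):
    d=P[j]-P[i];print(np.linalg.norm(d).round(4),(np.arctan2(d[1],d[0])-(np.pi/2 if (i,j) in((1,0),(2,3)) else 0)).round(4))
print("ctr",P.mean(0)); ring=at("top",(308.5,191.5),.037);knob=at("top",(308,216.7),.060);print(ring,knob,ring-knob)
t=cv2.imread("pics/top0.png");s=cv2.imread("pics/scene0.png")
hs=cv2.cvtColor(s,cv2.COLOR_BGR2HSV);blk=(hs[...,2]<50).astype(np.uint8)
for c in blobs(s,blk,330,210,22,20)[:1]: (u,v),R=cv2.minEnclosingCircle(c);print("knob sc",u,v,R,tri((308,216.7),(u,v)))
# handle centreline: ends
print("tip",tri((360,143),(263,177)),"inner",tri((321.5,147.3),(291.5,201)))
for y in (-.353,): print(px("scene",np.array([.387,y,.07])),px("top",np.array([.387,y,0.])))
```

```text
[[0.7049, 0.2632, 0.014], [0.7072, -0.0047, 0.014], [0.5406, -0.0082, 0.014], [0.5371, 0.2588, 0.014]]
0.2679 0.0084
0.2671 0.0131
0.1667 0.0212
0.1679 0.0258
ctr [0.622435   0.12728094 0.014     ]
[0.5133199  0.06774237 0.037     ] [0.42515874 0.0669495  0.06      ] [ 0.08816116  0.00079287 -0.023     ]
knob sc 341.0 219.2857208251953 3.846651792526245 (array([0.42456323, 0.07003823, 0.04814351]), np.float64(0.005784441345800894))
tip (array([ 0.62733472, -0.08846732,  0.2651402 ]), np.float64(0.010581105799234021)) inner (array([0.62705457, 0.02098727, 0.22089756]), np.float64(0.0013359349558074685))
[252.57868299 173.32209603] [429.87436697 230.35397348]
```

Emit:
jog_arm --pt "0 0 0 0.118" --pt "0 0 0 0.118" --pt "32 -26 0 0" --pt "32 -26 0 0" --pt "32 -26 0 0" --pt "32 -26 0 0" --pt "32 -26 0 0" --pt "32 -26 0 0" --pt "32 -26 0 0" --pt "29 -23 0 0" --pt "0 0 0 0" --pt "0 0 0 0" --pt "0 0 0 0" --gripper 91.9

```text
t: 1.4
position: [0.3867, -0.3547, 0.4045]
eef_rot: [-0.0, 1.0, -0.001, -0.0]
wrist_force: [0.5, -0.9, -0.2]
gripper_width: 0.0917
grasp_force: 0.0
```

Emit:
jog_arm --pt "1 -1 38 0" --pt "0 0 38 0" --pt "0 0 38 0" --pt "0 0 38 0" --pt "0 0 28 0" --pt "0 0 10 0" --pt "0 0 0 0" --pt "0 0 0 0"

```text
t: 2.2
position: [0.3884, -0.3542, 0.2162]
eef_rot: [0.001, 1.0, -0.001, 0.001]
wrist_force: [-0.4, -0.8, -0.4]
gripper_width: 0.0918
grasp_force: 0.0
```

Emit:
jog_arm --pt "0 0 0 0" --pt "0 0 0 0" --pt "0 0 0 0" --pt "0 0 0 0" --pt "0 0 0 0" --pt "0 0 0 0" --pt "0 0 0 0" --pt "0 0 0 0" --gripper 50

```text
t: 3.0
position: [0.3887, -0.3538, 0.2156]
eef_rot: [0.001, 1.0, -0.0, 0.001]
wrist_force: [-0.6, -2.4, 5.4]
gripper_width: 0.0618
grasp_force: 30.0
```

Emit:
jog_arm --pt "0 0 -20 0" --pt "0 0 -40 0" --pt "0 0 -40 0" --pt "0 0 -25 0" --pt "12.5 -42 0 0" --pt "12.5 -42 0 0" --pt "12.5 -42 0 0" --pt "12.5 -42 0 0" --pt "12.5 -42 0 0" --pt "12.5 -42 0 0" --pt "12.5 -42 0 0" --pt "12.5 -42 0 0" --pt "12.5 -42 0 0" --pt "12 -46 0 0" --pt "0 0 0 0" --pt "0 0 0 0" --pt "0 0 0 0" --pt "0 0 0 0"

```text
t: 4.8
position: [0.5126, 0.0696, 0.3392]
eef_rot: [-0.0, 1.0, -0.001, -0.001]
wrist_force: [-0.0, -0.2, -1.7]
gripper_width: 0.0616
grasp_force: 30.0
```

Run:
```python
from h import *
s=r.snapshot("scene")[:,:,::-1];t=r.snapshot("top")[:,:,::-1];cv2.imwrite("pics/s1.png",s);cv2.imwrite("pics/t1.png",t)
f=lambda im,x,y,w,h:cv2.resize(im[y:y+h,x:x+w],None,fx=4,fy=4,interpolation=cv2.INTER_CUBIC)
cv2.imwrite("pics/z3.png",np.hstack([f(s,270,160,100,120),f(t,250,125,100,120)]))
p=r.sense();print(p["position"],p["gripper_width"])
```

```text
[0.51279672 0.06970489 0.33954982] 0.06168760841520881
```

View pics/z3.png

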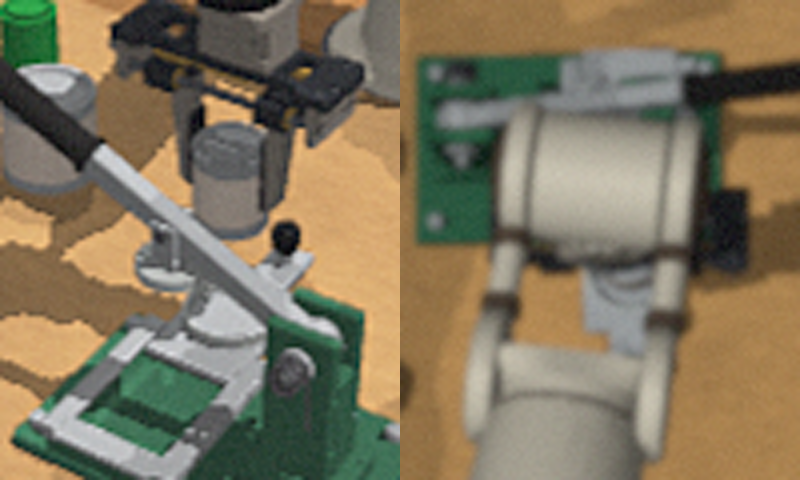

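Emit:
jog_arm --pt "1 0 30 0" --pt "0 0 30 0" --pt "0 0 20 0" --pt "0 0 5 0" --pt "0 0 3 0" --pt "0 0 2 0" --pt "0 0 2 0" --pt "0 0 0 0" --pt "0 0 0 0"

```text
t: 5.8
position: [0.5142, 0.0709, 0.2483]
eef_rot: [0.0, 1.0, -0.0, 0.001]
wrist_force: [-0.4, -0.3, -4.1]
gripper_width: 0.0615
grasp_force: 30.0
```

Emit:
jog_arm --pt "0 0 2 0" --pt "0 0 2 0" --pt "0 0 2 0" --pt "0 0 1 0" --pt "0 0 0 0" --pt "0 0 0 0"

```text
t: 6.4
position: [0.5139, 0.0709, 0.2407]
eef_rot: [-0.0, 1.0, -0.0, -0.0]
wrist_force: [0.6, 0.0, -2.5]
gripper_width: 0.0616
grasp_force: 30.0
```

Bottom is about 1 mm above the floor with no side force, so the tin is in the ring.

Emit:
jog_arm --pt "0 0 1 0" --pt "0 0 0.5 0" --pt "0 0 0 0" --pt "0 0 0 0"

```text
t: 6.8
position: [0.5141, 0.0708, 0.2396]
eef_rot: [0.0, 1.0, -0.0, 0.0]
wrist_force: [-1.5, 1.3, 1.1]
gripper_width: 0.0617
grasp_force: 30.0
```

Emit:
jog_arm --pt "0 0 0 0" --pt "0 0 0 0" --pt "0 0 0 0" --pt "0 0 0 0" --pt "0 0 0 0" --pt "0 0 0 0" --gripper 91.9

```text
t: 7.4
position: [0.5139, 0.0708, 0.2392]
eef_rot: [-0.0, 1.0, -0.0, -0.0]
wrist_force: [-0.0, 0.4, -0.9]
gripper_width: 0.0921
grasp_force: 0.0
```

Emit:
jog_arm --pt "0 0 -20 0" --pt "0 0 -40 0" --pt "0 0 -40 0" --pt "0 0 0 0"

```text
t: 7.8
position: [0.516, 0.0707, 0.3455]
eef_rot: [0.001, 1.0, -0.0, 0.006]
wrist_force: [0.0, 0.8, -0.1]
gripper_width: 0.0916
grasp_force: 0.0
```

Emit:
jog_arm --pt "-40 0 0 0" --pt "-40 0 0 0" --pt "-40 0 0 0" --pt "-24 0 0 0" --pt "0 0 0 0" --pt "0 0 0 0" --pt "0 0 0 0" --pt "0 0 0 0" --gripper 0

```text
t: 8.6
position: [0.3708, 0.0707, 0.3393]
eef_rot: [-0.0, 1.0, -0.0, -0.0]
wrist_force: [-0.6, -0.2, -0.6]
gripper_width: 0.0301
grasp_force: 0.0
```

Run:
```python
from h import *
s=r.snapshot("scene")[:,:,::-1];t=r.snapshot("top")[:,:,::-1]
f=lambda im,x,y,w,h:cv2.resize(im[y:y+h,x:x+w],None,fx=4,fy=4,interpolation=cv2.INTER_CUBIC)
cv2.imwrite("pics/z4.png",np.hstack([f(s,270,160,100,120),f(t,250,125,100,120)]))
p=r.sense();print(p["position"],p["gripper_width"])
```

```text
[0.3705587  0.07077422 0.33918701] 0.021964474172313807
```

View pics/z4.png

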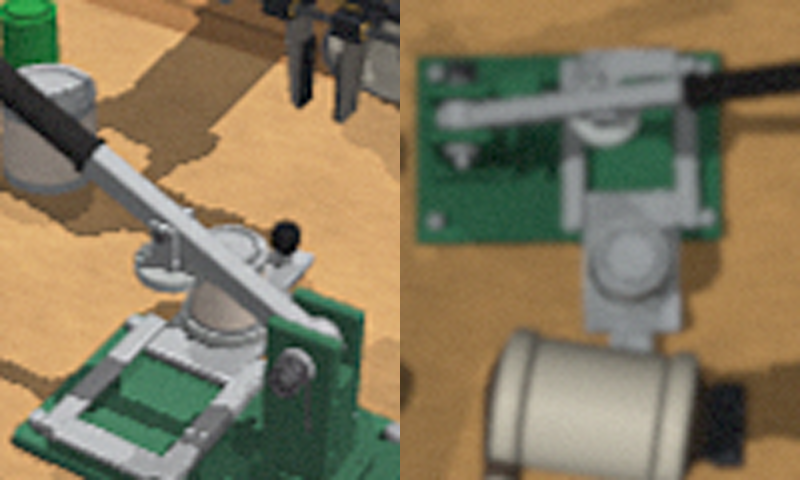

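The tin stands upright in the ring, seen in the top view at about (308,188). Next I lower the closed fingers behind the knob.

Emit:
jog_arm --pt "0 0 35 0" --pt "0 0 35 0" --pt "0 0 30 0" --pt "0 0 9 0" --pt "0 0 0 0" --pt "10 0 0 0" --pt "10 0 0 0" --pt "5 0 0 0" --pt "5 0 0 0" --pt "5 0 0 0" --pt "0 0 0 0"

```text
t: 9.8
position: [0.4055, 0.0708, 0.2304]
eef_rot: [0.0, 1.0, -0.0, 0.0]
wrist_force: [-0.0, 0.1, 0.2]
gripper_width: 0.0003
grasp_force: 0.0
```

Emit:
jog_arm --pt "3 0 0 0" --pt "3 0 0 0" --pt "3 0 0 0" --pt "5 0 0 0" --pt "5 0 0 0" --pt "5 0 0 0" --pt "5 0 0 0" --pt "5 0 0 0" --pt "5 0 0 0" --pt "5 0 0 0" --pt "5 0 0 0" --pt "5 0 0 0" --pt "5 0 0 0" --pt "5 0 0 0" --pt "5 0 0 0" --pt "5 0 0 0" --pt "5 0 0 0" --pt "3 0 0 0" --pt "2 0 0 0" --pt "0 0 0 0"

```text
t: 11.8
position: [0.4894, 0.0707, 0.2304]
eef_rot: [0.0, 1.0, -0.0, 0.001]
wrist_force: [0.3, 0.1, 0.5]
gripper_width: 0.0008
grasp_force: 0.1
```

Emit:
jog_arm --pt "3 0 0 0" --pt "3 0 0 0" --pt "3 0 0 0"

```text
t: 12.1
position: [0.4982, 0.0708, 0.2303]
eef_rot: [0.0, 1.0, -0.0, 0.0]
wrist_force: [-2.2, -0.4, 0.5]
gripper_width: 0.0003
grasp_force: 0.9
```

Run:
```python
from h import *
s=r.snapshot("scene")[:,:,::-1];t=r.snapshot("top")[:,:,::-1]
f=lambda im,x,y,w,h:cv2.resize(im[y:y+h,x:x+w],None,fx=4,fy=4,interpolation=cv2.INTER_CUBIC)
cv2.imwrite("pics/z5.png",np.hstack([f(s,270,160,100,120),f(t,250,125,100,120)]))
p=r.sense();print(p["position"],p["wrist_force"])
```

```text
[0.49848586 0.07077545 0.2303971 ] [-0.2853755   0.31360301 -0.74857864]
```

View pics/z5.png

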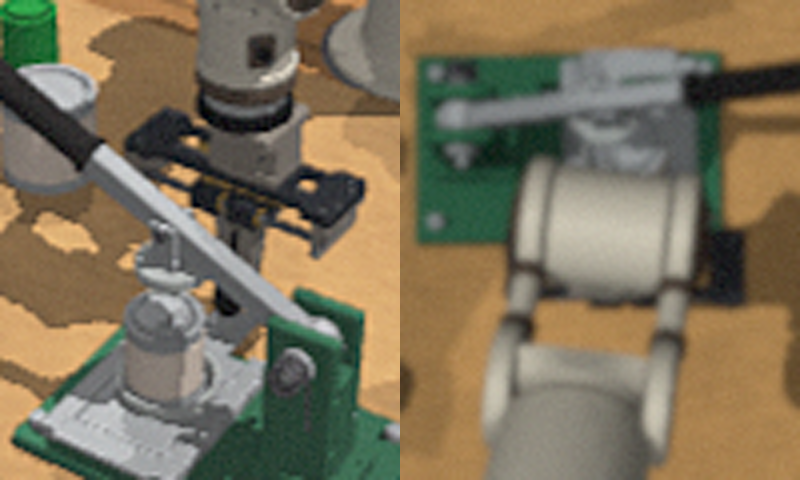

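The carrier is moving and the tin is nearly under the plate. I'll push slowly to the stop.

Emit:
jog_arm --pt "2 0 0 0" --pt "2 0 0 0" --pt "2 0 0 0" --pt "1 0 0 0"

```text
t: 12.6
position: [0.5051, 0.0709, 0.2302]
eef_rot: [-0.0, 1.0, -0.0, 0.0]
wrist_force: [-2.2, 0.2, -0.0]
gripper_width: 0.0004
grasp_force: 0.8
```

Emit:
jog_arm --pt "1 0 0 0" --pt "1 0 0 0"

```text
t: 12.8
position: [0.507, 0.0709, 0.2302]
eef_rot: [-0.0, 1.0, -0.0, -0.0]
wrist_force: [-1.1, 0.4, 2.1]
gripper_width: 0.0003
grasp_force: 0.8
```

Emit:
jog_arm --pt "1 0 0 0" --pt "1 0 0 0"

```text
t: 13.0
position: [0.509, 0.0709, 0.2302]
eef_rot: [-0.0, 1.0, -0.0, -0.0]
wrist_force: [-1.4, 1.2, 0.6]
gripper_width: 0.0004
grasp_force: 0.8
```

Emit:
jog_arm --pt "1 0 0 0" --pt "1 0 0 0"

```text
t: 13.2
position: [0.511, 0.0709, 0.2301]
eef_rot: [-0.0, 1.0, -0.0, -0.0]
wrist_force: [-3.3, -0.3, 0.8]
gripper_width: 0.0006
grasp_force: 0.8
```

Emit:
jog_arm --pt "1 0 0 0" --pt "1 0 0 0"

```text
t: 13.4
position: [0.5123, 0.0709, 0.2299]
eef_rot: [-0.0, 1.0, 0.0, -0.002]
wrist_force: [-8.1, 1.2, 5.5]
gripper_width: 0.0003
grasp_force: 4.0
```

Emit:
jog_arm --pt "1 0 0 0"

```text
t: 13.5
position: [0.5128, 0.071, 0.2298]
eef_rot: [-0.0, 1.0, 0.0, -0.003]
wrist_force: [-10.9, 0.8, 8.1]
gripper_width: 0.0003
grasp_force: 5.5
```

Emit:
jog_arm --pt "1 0 0 0" --pt "0 0 0 0"

```text
t: 13.7
position: [0.5133, 0.071, 0.2297]
eef_rot: [0.0, 1.0, 0.0, -0.004]
wrist_force: [-12.3, -0.4, 10.6]
gripper_width: 0.0004
grasp_force: 6.2
```

Emit:
jog_arm --pt "-5 0 0 0" --pt "-25 0 0 0" --pt "-21 0 0 0" --pt "0 0 -42 0" --pt "0 0 -42 0" --pt "0 0 -42 0" --pt "0 0 -42 0" --pt "0 0 -42 0" --pt "0 0 -40 0" --pt "32 24 0 0" --pt "32 24 0 0" --pt "32 24 0 0" --pt "32 24 0 0" --pt "34 25 0 0" --pt "0 0 0 0" --pt "0 0 0 0"

```text
t: 15.3
position: [0.6263, -0.0508, 0.4794]
eef_rot: [-0.0, 1.0, -0.001, -0.0]
wrist_force: [0.2, 0.4, 0.2]
gripper_width: 0.0007
grasp_force: 0.0
```

Emit:
jog_arm --pt "0 0 0 -0.14" --pt "0 0 0 -0.14" --pt "0 0 0 -0.14" --pt "0 0 0 -0.14" --pt "0 0 0 -0.14" --pt "0 0 0 -0.14" --pt "0 0 0 -0.14" --pt "0 0 0 -0.14" --pt "0 0 0 -0.14" --pt "0 0 0 -0.14" --pt "0 0 0 -0.14" --pt "0 0 0 -0.03" --pt "0 0 0 0" --pt "0 0 0 0"

```text
t: 16.7
position: [0.6256, -0.0498, 0.4807]
eef_rot: [0.0, 0.708, 0.706, 0.0]
wrist_force: [0.9, -0.3, 0.8]
gripper_width: 0.0002
grasp_force: 0.0
```

Run:
```python
from h import *
s=r.snapshot("scene")[:,:,::-1];t=r.snapshot("top")[:,:,::-1]
f=lambda im,x,y,w,h:cv2.resize(im[y:y+h,x:x+w],None,fx=4,fy=4,interpolation=cv2.INTER_CUBIC)
cv2.imwrite("pics/z6.png",np.hstack([f(s,250,130,110,140),f(t,270,125,90,140)]))
p=r.sense();print(p["position"],p["wrist_force"],p["eef_rot"],p["qpos"])
```

```text
[ 0.62574926 -0.04997332  0.48040094] [-0.1945671  0.6056455 -0.2498301] [1.48566713e-04 7.07889413e-01 7.06323261e-01 8.43809894e-05] [-2.71875589e-01  2.57326184e-01  1.33449275e+00  6.50333914e-07
  1.54943200e+00 -2.69660728e-01]
```

View pics/z6.png

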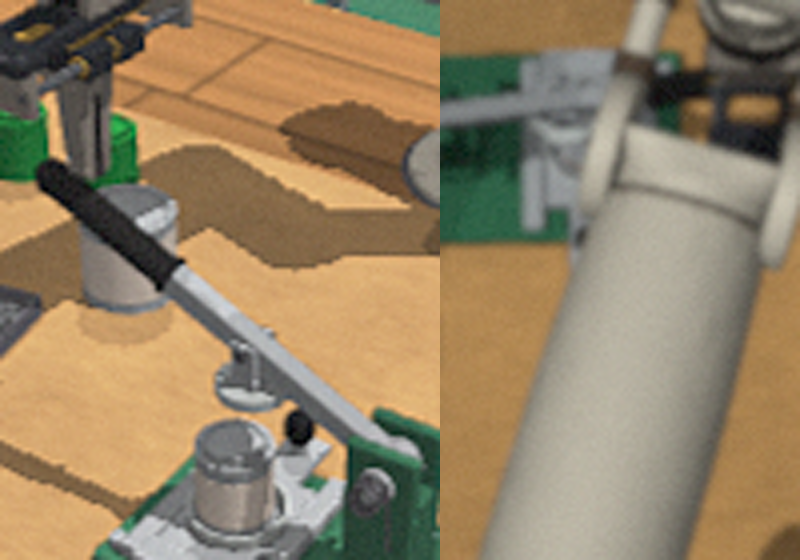

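Run:
```python
from h import *
for X in([.626,-.05,.29],[.626,-.05,.272],[.626,-.036,.252]):
    u=px("scene",np.array(X));print(u,(u-[250,130])*4)
```

```text
[271.26881737 173.01397553] [ 85.07526948 172.05590213]
[271.6195099  178.39314826] [ 86.47803961 193.57259305]
[275.7905872 185.7163876] [103.16234879 222.8655504 ]
```

Emit:
jog_arm --pt "0 0 8 0" --pt "0 0 5 0" --pt "0 0 5 0" --pt "0 0 5 0" --pt "0 0 5 0" --pt "0 0 0 0"

```text
t: 17.4
position: [0.6259, -0.0502, 0.4513]
eef_rot: [-0.0, 0.707, 0.707, -0.0]
wrist_force: [0.5, -0.3, 2.4]
gripper_width: 0.0001
grasp_force: 1.1
```

Emit:
jog_arm --pt "0 0 7 0" --pt "0 0 7 0" --pt "0 0 7 0" --pt "0 0 7 0" --pt "0 0 7 0" --pt "0 0 7 0" --pt "0 0 7 0" --pt "0 0 7 0" --pt "0 0 7 0" --pt "0 0 7 0" --pt "0 0 7 0" --pt "0 0 4 0" --pt "0 0 4 0" --pt "0 0 0 0"

```text
t: 18.8
position: [0.6259, -0.0502, 0.3666]
eef_rot: [-0.0, 0.707, 0.707, -0.0]
wrist_force: [-0.2, -1.3, 3.8]
gripper_width: 0.0006
grasp_force: 1.9
```

Emit:
jog_arm --pt "0 0 4 0" --pt "0 0 4 0" --pt "0 0 4 0" --pt "0 0 3 0" --pt "0 0 2 0" --pt "0 0 2 0" --pt "0 0 0 0"

```text
t: 19.5
position: [0.626, -0.0502, 0.348]
eef_rot: [-0.0, 0.707, 0.707, 0.0]
wrist_force: [0.2, -2.6, 5.1]
gripper_width: 0.0009
grasp_force: 2.2
```

Emit:
jog_arm --pt "0 0 2 0" --pt "0 0 2 0" --pt "0 0 0 0"

```text
t: 19.8
position: [0.626, -0.0503, 0.3447]
eef_rot: [0.0, 0.707, 0.707, -0.0]
wrist_force: [-0.3, -3.1, 7.2]
gripper_width: -0.0001
grasp_force: 3.7
```

Emit:
jog_arm --pt "0 0 2 0" --pt "0 0 0 0"

```text
t: 20.0
position: [0.626, -0.0504, 0.343]
eef_rot: [0.0, 0.707, 0.707, -0.0]
wrist_force: [-1.6, -5.4, 7.7]
gripper_width: 0.0
grasp_force: 4.2
```

Emit:
jog_arm --pt "0 0 2 0" --pt "0 0 0 0"

```text
t: 20.2
position: [0.626, -0.0504, 0.3412]
eef_rot: [0.0, 0.707, 0.707, -0.0]
wrist_force: [-2.2, -4.0, 9.0]
gripper_width: 0.0006
grasp_force: 4.8
```

Emit:
jog_arm --pt "0 0 2 0" --pt "0 0 0 0"

```text
t: 20.4
position: [0.626, -0.0505, 0.3395]
eef_rot: [0.001, 0.707, 0.707, -0.0]
wrist_force: [-2.6, -3.8, 10.5]
gripper_width: 0.0004
grasp_force: 5.4
```

Emit:
jog_arm --pt "0 0 1 0" --pt "0 0 0 0"

```text
t: 20.6
position: [0.626, -0.0505, 0.3387]
eef_rot: [0.001, 0.707, 0.707, -0.0]
wrist_force: [-2.5, -3.7, 10.6]
gripper_width: 0.0003
grasp_force: 5.6
```

Emit:
jog_arm --pt "0 0 1 0" --pt "0 0 0 0"

```text
t: 20.8
position: [0.626, -0.0505, 0.3379]
eef_rot: [0.001, 0.707, 0.707, -0.0]
wrist_force: [-3.0, -3.9, 12.8]
gripper_width: 0.0008
grasp_force: 5.9
```

Emit:
jog_arm --pt "0 0 1 0" --pt "0 0 0 0"

```text
t: 21.0
position: [0.626, -0.0506, 0.337]
eef_rot: [0.001, 0.707, 0.707, -0.0]
wrist_force: [-4.2, -3.8, 12.9]
gripper_width: 0.0005
grasp_force: 6.2
```

Emit:
jog_arm --pt "0 0 1 0" --pt "0 0 0 0"

```text
t: 21.2
position: [0.626, -0.0505, 0.3362]
eef_rot: [0.001, 0.707, 0.707, -0.0]
wrist_force: [-3.9, -4.7, 13.2]
gripper_width: 0.0007
grasp_force: 6.5
```

Emit:
jog_arm --pt "0 0 1 0" --pt "0 0 0 0"

```text
t: 21.4
position: [0.626, -0.0506, 0.336]
eef_rot: [0.001, 0.707, 0.707, -0.0]
wrist_force: [-6.2, -3.4, 15.9]
gripper_width: 0.0004
grasp_force: 8.2
```

Emit:
jog_arm --pt "0 0 0.5 0" --pt "0 0 0 0"

```text
t: 21.6
position: [0.626, -0.0505, 0.3359]
eef_rot: [0.001, 0.707, 0.707, -0.0]
wrist_force: [-5.8, -3.9, 18.3]
gripper_width: 0.0002
grasp_force: 9.2
```

The TCP has stopped descending at z = 0.336 while the force keeps rising, so the lid is at its stop. I'll hold and check.

Emit:
jog_arm --pt "0 0 0 0" --pt "0 0 0 0" --pt "0 0 0 0" --pt "0 0 0 0" --pt "0 0 0 0"

```text
t: 22.1
position: [0.626, -0.0505, 0.3359]
eef_rot: [0.001, 0.707, 0.707, -0.0]
wrist_force: [-6.7, -3.9, 18.0]
gripper_width: 0.0002
grasp_force: 9.2
```

Run:
```python
from h import *
s=r.snapshot("scene")[:,:,::-1]
cv2.imwrite("pics/z7.png",cv2.resize(s[140:280,230:370],None,fx=4,fy=4,interpolation=cv2.INTER_CUBIC))
p=r.sense();print(p["position"],p["wrist_force"])
```

```text
[ 0.62599775 -0.05051769  0.3358965 ] [-6.86409416 -4.27367018 18.54345179]
```

View pics/z7.png

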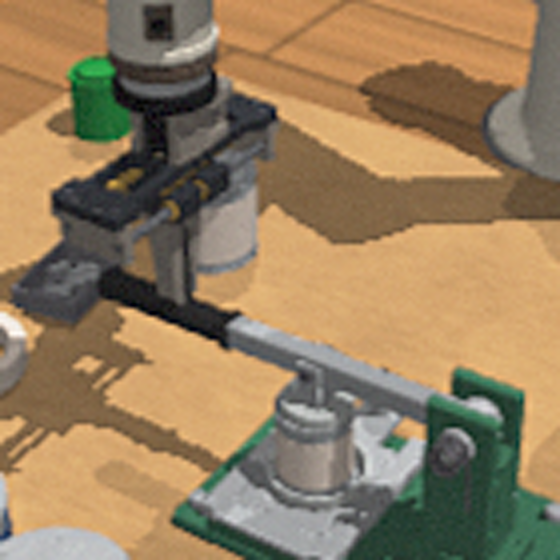

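The plate sits on the lid at about zoom (310,400), the lever is level, and the fingers hold the grip at about (180,295). The force is steady at 18 N.

```bash
python3 -c "from bench import r; print(r.job_done())"
```

```text
the job is handed in; nothing more can be done
None
```

The job is handed in: the tin is in the press with the carrier against its stop, and the arm is holding the lever down at a steady 18 N with the lid home, judging by where the handle stopped and the force rise there.

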